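# Line up the printed gears by size

### The arm

A 6-joint arm with a two-finger parallel gripper is mounted at the origin on the work surface. World frame = base frame: x ahead of the robot, y to its left, z up, the work surface at z = 0. Lengths are in mm, angles in rad, forces in N, time in s.
With the tool pointing down it reaches from about 350 to 875 mm from the base axis. Payload 4.2 kg.
Tool frame: the origin (TCP) lies midway between the tips of the shut fingers; the grasp point (between the pads) lies 19 mm behind it (arm.grasp_offset is the distance from the TCP to the grasp point, in mm); z points along the fingers, y is the direction in which the jaws open and shut (so a half turn about z gives the same grasp; the last joint's range is limited). The gripper opens to 85 mm and grips with 20 to 120 N. Pads are 22 mm wide; open, the fingers measure 114 mm over their backs; the gripper's body (76 mm by 85 mm) begins 54 mm behind the grasp point. The pads swing forward as they close: fully open they stand 13 mm farther back than shut.
Start: joints at [1.56, 0.385, 0.008, 0, -1.194, -0.259], TCP at [166.555, 602.378, 231.312] pointing down, gripper open.
Joint ranges: [-3.14, 3.14], [-1.21, 2.06], [-1.07, 1.41], [-3.16, 2.05], [-2.99, -0.16], [-3.1, 3.1]. Speed limits (rad/s): [2.79, 2.79, 3.14, 3.14, 3.14, 3.14].

### API

Orientations are given as a unit quaternion [x, y, z, w].
In Python, from bench import arm gives the robot as it stands.
- The arm moves only by the tool move_arm, never from a script. Its argument "moves" is a list of rows, each an object with "gripper": the gripper's target within -1 to 1 (fully open at 1, half-way at 0, shut at -1); "xyz": the shift along the tool's x, y, z in cm, a list of three; "angular": the turn, a rotation vector about the tool's x, y, z in rad, a list of three. In form: [{"gripper": gripper, "xyz": [dx, dy, dz], "angular": [wx, wy, wz]}, ...]. A call has 1 to 10 rows; each row is the pose to reach, as a shift and turn from the pose commanded when the call began, along the tool's axes at that moment; what a row does not reach only later rows make up. A row lasts 1/8 s, in which the tool goes at most 62.5 mm and 10.7 degrees, less where a joint would pass 70% of its speed; a pose out of reach is approached as far as the arm can. A call with a gripper value outside its range is refused whole. The fingers move at their own pace and stop on an object; the grip force is fixed at half the most. Time passes only in rows, so rows that repeat a pose let the fingers close. It gives the time, the measured TCP pose, the force and the opening at its end, in the units of the state.
- arm.read_state(): the state, without advancing time (a new reading comes with each control period).
- arm.get_image(name): name is "side" or "top"; returns (picture, depth): 480x640x3 uint8, blue, green, red; 480x640 float32, mm along the optical axis (not along the pixel's ray), 0 where there is no reading.
- arm.get_calibration(name): a dict with "camera_matrix" (3x3 intrinsics, pixels), "R" (3x3) and "t" (3): a world point X has camera coordinates R X + t. Camera axes: x right, y down, z forward; pixel columns grow to the right and rows downward; lengths in mm; the calibration is good to about 2 mm. A picture is of the moment at which its call begins. get_calibration takes no time and is no camera call.
- arm.job_done(): hands the job in, once; it reports no verdict.
The state is a dict: "clock": time; "joints": joint angles; "joint_vel": joint speeds; "joint_efforts": joint torques, N m; "position": TCP position; "ee_rot": TCP orientation; "contact_force": force on the tool from outside, world axes, zero at the start; "wrist_torque": the same for the moment, N m; "gripper_width": finger opening in mm.
Only numpy, scipy, OpenCV 4.12 (cv2) and the standard library are available. Lean on these libraries where they do the work, as an engineer would, in place of code of your own. Each camera call takes 0.05 s, during which the arm holds its last target. There are 200 camera calls.

### The job

Line the four 3D-printed gears up by size on the inspection strip: the largest on the white mat next to the red block, then ever smaller along the row, so that the smallest is on the mat at the far end from it. Each gear lies flat, hub up, centred on its mat to within about a centimetre. Leave the paper cup standing where it is.

Things in the scene. Friction and masses are not known exactly. Their poses are not given: they have to be found in the camera images.
- gear_78: blue 3D-printed spur gear, the largest, loose, lying flat with its hub up: toothed disc 78 mm across and 12 mm thick; on it a plain round hub 24 mm across that rises from 12 to 50 mm above the underside (grasp the hub from above). Origin: centre of the underside; z up along the hub; its yaw is arbitrary.
- gear_66: grey 3D-printed spur gear, the second largest, loose, lying flat with its hub up: toothed disc 66 mm across and 12 mm thick; on it a plain round hub 24 mm across that rises from 12 to 50 mm above the underside (grasp the hub from above). Origin: centre of the underside; z up along the hub; its yaw is arbitrary.
- gear_54: orange 3D-printed spur gear, the second smallest, loose, lying flat with its hub up: toothed disc 54 mm across and 12 mm thick; on it a plain round hub 24 mm across that rises from 12 to 50 mm above the underside (grasp the hub from above). Origin: centre of the underside; z up along the hub; its yaw is arbitrary.
- gear_42: green 3D-printed spur gear, the smallest, loose, lying flat with its hub up: toothed disc 42 mm across and 12 mm thick; on it a plain round hub 24 mm across that rises from 12 to 50 mm above the underside (grasp the hub from above). Origin: centre of the underside; z up along the hub; its yaw is arbitrary.
- mat_a: first of four white round mats, counted from right (-y) to left seen from the robot; 60 mm across, 2 mm thick, black centre dot. Origin: centre of its underside, 6 mm above the table (its top: 8 mm). Mats are fixed 95 mm apart in a straight row on a dark steel strip (470 x 100 x 6 mm, fixed, new place and angle each time). y axis: along the row to the left.
- mat_b: second of four white round mats, counted from right (-y) to left seen from the robot; 60 mm across, 2 mm thick, black centre dot. Origin: centre of its underside, 6 mm above the table (its top: 8 mm). Mats are fixed 95 mm apart in a straight row on a dark steel strip (470 x 100 x 6 mm, fixed, new place and angle each time). y axis: along the row to the left.
- mat_c: third of four white round mats, counted from right (-y) to left seen from the robot; 60 mm across, 2 mm thick, black centre dot. Origin: centre of its underside, 6 mm above the table (its top: 8 mm). Mats are fixed 95 mm apart in a straight row on a dark steel strip (470 x 100 x 6 mm, fixed, new place and angle each time). y axis: along the row to the left.
- mat_d: fourth and last of four white round mats, counted from right (-y) to left seen from the robot; 60 mm across, 2 mm thick, black centre dot. Origin: centre of its underside, 6 mm above the table (its top: 8 mm). Mats are fixed 95 mm apart in a straight row on a dark steel strip (470 x 100 x 6 mm, fixed, new place and angle each time). y axis: along the row to the left.
- red_block: red block fixed on one end of the strip, at either the right or the left end (the largest gear's end): 80 mm across the strip, 22 mm along it, 25 mm tall. Origin: centre of its underside, 6 mm above the table, 74.5 mm from the centre of the nearest mat. A like block in black stands at the other end.
- paper_cup: open paper cup, 66 mm across the rim, 72 mm tall, standing loose among the gears; not to be moved. Origin: centre of its underside.

How it is judged:
By the outcome, as a careful person would: the job done as asked, in the order asked, and still so for the second after the job is handed in, with the robot touching nothing.
It also fails if it takes over 109 s, if anything falls off the work surface, if the arm or the gripper's body presses on something with over 40 N, if the wrist force passes 120 N, or if a joint passes its speed limit or range.

## Working session

There is one attempt and no reset: what is moved stays moved. The work goes in short steps, Python scripts to look and compute and a tool call to move; the robot and the scene stay as the last step left them, time stands still between calls to the robot, and variables do not carry over. Pictures are saved under pics/ and viewed, about 12 in all and at most 16, crops included, and the job is handed in when it is done.

Besides the shell and the picture viewer there is one more tool, called after "Request:" as name(argument=value, ...) on one line, values as JSON. move_arm: Moves the arm, as the interface text tells. Its arguments: {"type":"object","properties":{"moves":{"type":"array","items":{"type":"object","properties":{"gripper":{"type":"number"},"xyz":{"type":"array","items":{"type":"number"}},"angular":{"type":"array","items":{"type":"number"}}}}}},"required":["moves"]}

```bash
ls; mkdir -p pics; python3 - <<'E'
from bench import arm
import cv2,numpy as np
s=arm.read_state();print({k:np.round(v,3).tolist() for k,v in s.items()}, arm.grasp_offset)
for n in("top","side"):
    p,d=arm.get_image(n);cv2.imwrite(f"pics/{n}0.png",p);np.save(f"{n}0.npy",d)
    c=arm.get_calibration(n);print(n,{k:np.round(v,3).tolist() for k,v in c.items()})
E
```

```text
pics
{'clock': 0.0, 'joints': [1.56, 0.386, 0.007, -0.001, -1.194, -0.259], 'joint_vel': [0.0, -0.0, 0.001, 0.0, 0.0, -0.001], 'joint_efforts': [-0.0, -39.229, 18.84, 4.186, -0.005, -0.0], 'position': [166.408, 601.81, 230.19], 'ee_rot': [0.991, -0.135, -0.0, 0.001], 'contact_force': [0.053, -0.202, -0.601], 'wrist_torque': [0.042, -0.011, 0.016], 'gripper_width': 85.554} 18.700000000000003
top {'camera_matrix': [[551.761, 0.0, 314.097], [0.0, 551.761, 231.697], [0.0, 0.0, 1.0]], 'R': [[0.017, -0.999, 0.027], [-0.982, -0.022, -0.189], [0.189, -0.023, -0.982]], 't': [-24.669, 524.646, 1124.319]}
side {'camera_matrix': [[567.56, 0.0, 311.087], [0.0, 567.56, 232.473], [0.0, 0.0, 1.0]], 'R': [[0.756, -0.654, -0.02], [-0.434, -0.478, -0.763], [0.49, 0.585, -0.646]], 't': [-400.469, 258.683, 895.974]}
```

View pics/top0.png

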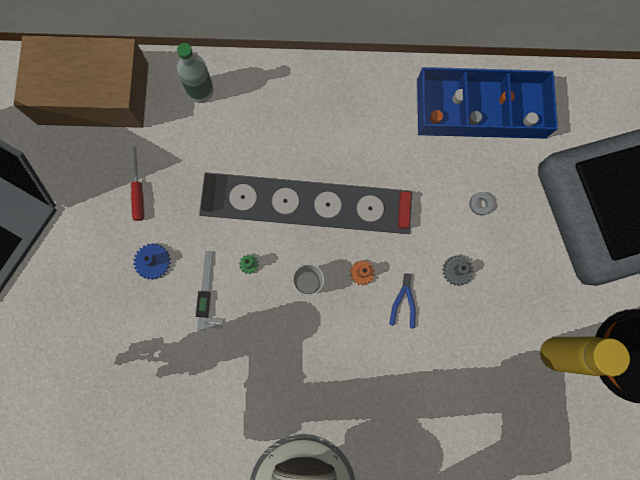

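View pics/side0.png

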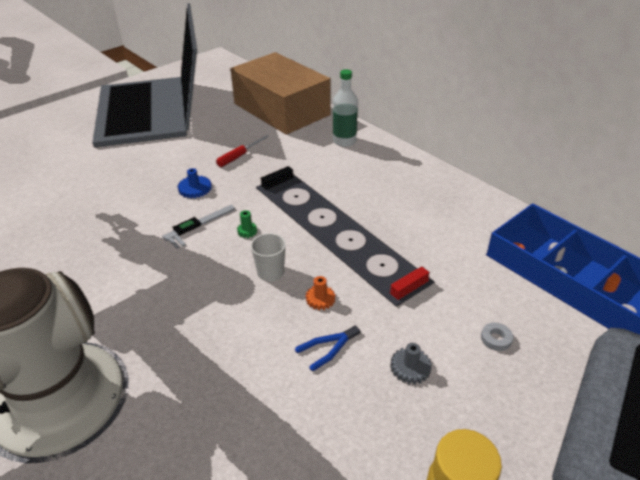

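The side and top views agree. In the top view the red block is at the right end (405,210). The mats are at about (370,208), (328,205), (285,201) and (243,197). The blue gear is at (152,261), green (249,264), orange (363,272), grey (459,269) and the cup (309,279).

```bash
cat > h.py <<'E'
import cv2,numpy as np
from bench import arm
HUE={'blue':(105,125),'orange':(5,18),'green':(45,85)}
BOX={'blue':(125,235,185,290),'green':(230,245,275,285),'orange':(340,250,385,295),'grey':(435,245,485,295)}
def ray(n,uv,z):
    c=arm.get_calibration(n);R,t=c['R'],c['t'];o=-R.T@t
    d=R.T@np.linalg.inv(c['camera_matrix'])@np.array([*uv,1.]);return o+d*(z-o[2])/d[2]
def cloud(n,d):
    c=arm.get_calibration(n);v,u=np.mgrid[:480,:640]
    p=np.stack([u,v,np.ones_like(u)],-1)@np.linalg.inv(c['camera_matrix']).T*d[...,None]
    return (p-c['t'])@c['R']
E
python3 - <<'E'
from h import *
p=cv2.imread('pics/top0.png');P=cloud('top',np.load('top0.npy'))
hsv=cv2.cvtColor(p,cv2.COLOR_BGR2HSV)
print('table z',np.median(P[300:340,260:600,2]))
m=np.zeros((480,640),np.uint8);m[170:235,200:415]=((hsv[...,2]>150)&(hsv[...,1]<60))[170:235,200:415]
cn=[c for c in cv2.findContours(m,cv2.RETR_EXTERNAL,2)[0] if cv2.contourArea(c)>300]
for c in sorted(cn,key=lambda c:c[:,0,0].mean(),reverse=True):
    print('mat',cv2.contourArea(c),ray('top',cv2.minEnclosingCircle(c)[0],8).round(1))
for n,(a,b,c,d) in BOX.items():
    q=P[b:d,a:c].reshape(-1,3);h=q[(q[:,2]>40)&(q[:,2]<58)]
    s=hsv[b:d,a:c]
    mk=((s[...,1]>110)&(s[...,2]>50)) if n!='grey' else (q[:,2]>7).reshape(s.shape[:2])
    cc=max(cv2.findContours(mk.astype(np.uint8),cv2.RETR_EXTERNAL,2)[0],key=cv2.contourArea)
    (u,v),r=cv2.minEnclosingCircle(cc)
    print(n,'hubtop',len(h),h.mean(0).round(1),(h.max(0)-h.min(0)).round(),'disc',ray('top',(a+u,b+v),12).round(1),round(r,1))
q=P[250:310,280:335].reshape(-1,3);h=q[q[:,2]>60];print('cup',h.mean(0).round(1),h.min(0).round(),h.max(0).round())
# side-view check of mats
s=cv2.imread('pics/side0.png');hs=cv2.cvtColor(s,cv2.COLOR_BGR2HSV)
m=np.zeros((480,640),np.uint8);m[180:290,270:410]=((hs[...,2]>150)&(hs[...,1]<60))[180:290,270:410]
for c in cv2.findContours(m,cv2.RETR_EXTERNAL,2)[0]:
    if 250<cv2.contourArea(c)<1200:
        e=cv2.fitEllipse(c);print('side mat',ray('side',e[0],8).round(1))
E
```

```text
table z -0.06851881922699327
mat 2150.0 [645.2   2.6   8. ]
mat 1757.0 [546.6   9.5   8. ]
blue hubtop 111 [460.7 333.8  49.8] [22. 22. 15.] disc [461.2 336.1  12. ] 18.3
green hubtop 102 [459.  125.2  49.5] [23. 23. 17.] disc [458.3 125.6  12. ] 9.2
orange hubtop 105 [ 445.3 -121.5   49.6] [21. 23. 16.] disc [ 444.8 -120.9   12. ] 12.4
grey hubtop 106 [ 454.6 -331.2   48.8] [23. 25. 15.] disc [ 454.4 -331.5   12. ] 15.2
cup [417.8  -1.8 138.5] [303. -34.  60.] [ 453.   28. 1203.]
side mat [ 590.6 -139.4    8. ]
side mat [597.  -44.6   8. ]
side mat [603.3  49.9   8. ]
side mat [609.9 144.7   8. ]
```

```bash
python3 - <<'E'
from h import *
p=cv2.imread('pics/top0.png');hsv=cv2.cvtColor(p,cv2.COLOR_BGR2HSV)
for u,v in((370,208),(328,205),(285,201),(243,197)):
    m=((hsv[v-20:v+20,u-20:u+20,2]>185)).astype(np.uint8)
    c=max(cv2.findContours(m,cv2.RETR_EXTERNAL,2)[0],key=cv2.contourArea)
    e=cv2.minEnclosingCircle(c);print(ray('top',(e[0][0]+u-20,e[0][1]+v-20),8).round(1),round(e[1],1))
E
```

```text
Traceback (most recent call last):
ValueError: max() iterable argument is empty
```

Request:
move_arm(moves=[{"gripper": 0.2,"xyz": [35.6,17.9,0],"angular": [0,0,1.3]},{"gripper": 0.2,"xyz": [35.6,17.9,0],"angular": [0,0,1.3]},{"gripper": 0.2,"xyz": [35.6,17.9,0],"angular": [0,0,1.3]},{"gripper": 0.2,"xyz": [35.6,17.9,0],"angular": [0,0,1.3]},{"gripper": 0.2,"xyz": [35.6,17.9,0],"angular": [0,0,1.3]},{"gripper": 0.2,"xyz": [35.6,17.9,0],"angular": [0,0,1.3]},{"gripper": 0.2,"xyz": [35.6,17.9,0],"angular": [0,0,1.3]},{"gripper": 0.2,"xyz": [35.6,17.9,11],"angular": [0,0,1.3]},{"gripper": 0.2,"xyz": [35.6,17.9,11],"angular": [0,0,1.3]},{"gripper": 0.2,"xyz": [35.6,17.9,11],"angular": [0,0,1.3]}])

```text
clock: 1.35
position: [460.0, 332.5, 117.5]
ee_rot: [0.707, -0.707, 0.0, 0.005]
contact_force: [0.2, -0.5, 0.2]
gripper_width: 51.0
```

Request:
move_arm(moves=[{"gripper": 0.2,"xyz": [-0.1,-0.1,6],"angular": [0,0,0]},{"gripper": 0.2,"xyz": [-0.1,-0.1,9.9],"angular": [0,0,0]},{"gripper": 0.2,"xyz": [-0.1,-0.1,9.9],"angular": [0,0,0]},{"gripper": -1,"xyz": [-0.1,-0.1,9.9],"angular": [0,0,0]},{"gripper": -1,"xyz": [-0.1,-0.1,9.9],"angular": [0,0,0]},{"gripper": -1,"xyz": [-0.1,-0.1,9.9],"angular": [0,0,0]},{"gripper": -1,"xyz": [-0.1,-0.1,9.9],"angular": [0,0,0]}])

```text
clock: 2.22
position: [464.5, 337.8, 25.5]
ee_rot: [0.708, -0.706, -0.0, -0.003]
contact_force: [-0.2, 0.4, 6.6]
gripper_width: 22.1
```

```bash
python3 - <<'E'
from h import *
p=cv2.imread('pics/top0.png');g=p.min(2)
for u,v in((370,208),(328,205),(285,201),(243,197)):
    w=g[v-18:v+18,u-18:u+18]
    t,m=cv2.threshold(w,0,1,cv2.THRESH_BINARY+cv2.THRESH_OTSU)
    c=max(cv2.findContours(m,cv2.RETR_EXTERNAL,2)[0],key=cv2.contourArea)
    e=cv2.minEnclosingCircle(c);print(t,ray('top',(e[0][0]+u-18,e[0][1]+v-18),8).round(1),round(e[1],1))
E
```

```text
101.0 [ 589.9 -138.8    8. ] 13.5
101.0 [596.7 -44.    8. ] 13.6
100.0 [602.5  50.8   8. ] 13.5
98.0 [608.2 145.4   8. ] 13.6
```

```bash
python3 - <<'E'
from h import *
for n in("top","side"):
    p,d=arm.get_image(n);np.save('d_'+n,d)
    c=p[180:330,60:260] if n=='top' else p[100:250,120:320]
    cv2.imwrite(f"pics/{n}1.png",cv2.resize(c,None,fx=2,fy=2)) if 0 else None
    globals()[n]=cv2.resize(c,(400,300))
cv2.imwrite('pics/g1.png',np.hstack([top,side]))
s=arm.read_state();print({k:np.round(v,3).tolist() for k,v in s.items() if k in('position','ee_rot','contact_force','gripper_width','wrist_torque')})
E
```

```text
{'position': [464.561, 337.845, 25.523], 'ee_rot': [0.708, -0.706, -0.0, -0.003], 'contact_force': [-1.005, 0.22, 7.322], 'wrist_torque': [0.144, 0.334, -0.033], 'gripper_width': 22.019}
```

View pics/g1.png

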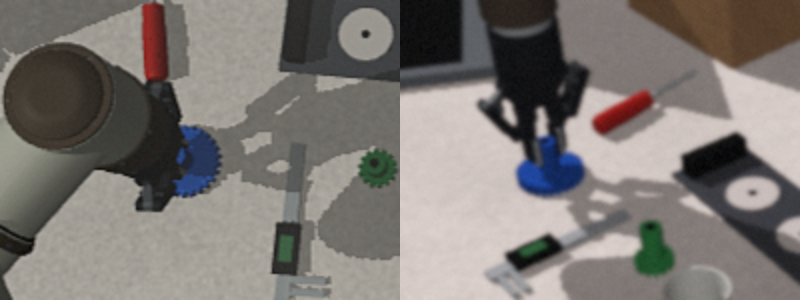

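Request:
move_arm(moves=[{"gripper": -1,"xyz": [0,0,-3],"angular": [0,0,0]},{"gripper": -1,"xyz": [0,0,-7],"angular": [0,0,0]},{"gripper": -1,"xyz": [0,0,-11],"angular": [0,0,0]},{"gripper": -1,"xyz": [0,0,-11],"angular": [0,0,0]},{"gripper": -1,"xyz": [0,0,-11],"angular": [0,0,0]}])

```text
clock: 2.95
position: [462.5, 335.6, 132.6]
ee_rot: [0.707, -0.707, -0.0, -0.0]
contact_force: [0.0, 1.0, -0.9]
gripper_width: 21.8
```

```bash
python3 - <<'E'
from h import *
for n in("top","side"):
    p,d=arm.get_image(n)
    c=p[180:330,60:260] if n=='top' else p[50:200,120:320]
    globals()[n]=cv2.resize(c,(400,300))
cv2.imwrite('pics/g2.png',np.hstack([top,side]))
s=arm.read_state();print({k:np.round(v,3).tolist() for k,v in s.items() if k in('position','ee_rot','contact_force','gripper_width','wrist_torque')})
E
```

```text
{'position': [462.324, 335.293, 131.368], 'ee_rot': [0.707, -0.707, -0.0, 0.001], 'contact_force': [0.804, -0.538, -1.516], 'wrist_torque': [-0.016, 0.022, -0.031], 'gripper_width': 22.5}
```

View pics/g2.png

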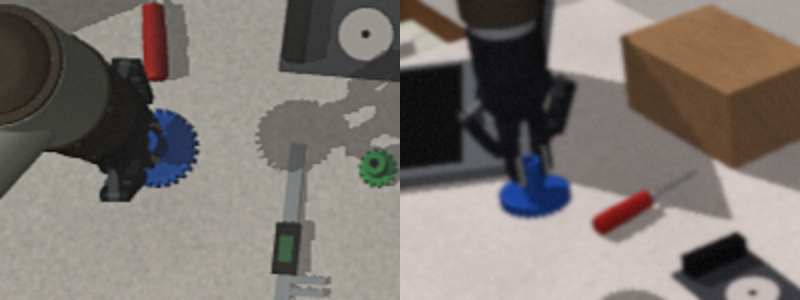

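The gear is held level by the hub in both views. Next I carry it over mat_a.

Request:
move_arm(moves=[{"gripper": -1,"xyz": [4,-1.1,0],"angular": [0,0,0]},{"gripper": -1,"xyz": [10,-2.7,0],"angular": [0,0,0]},{"gripper": -1,"xyz": [16,-4.3,0],"angular": [0,0,0]},{"gripper": -1,"xyz": [22,-6,0],"angular": [0,0,0]},{"gripper": -1,"xyz": [28,-7.6,0],"angular": [0,0,0]},{"gripper": -1,"xyz": [34,-9.2,0],"angular": [0,0,0]},{"gripper": -1,"xyz": [40,-10.8,0],"angular": [0,0,0]},{"gripper": -1,"xyz": [44.5,-12,0],"angular": [0,0,0]},{"gripper": -1,"xyz": [47.3,-12.8,0],"angular": [0,0,0]},{"gripper": -1,"xyz": [47.3,-12.8,4],"angular": [0,0,0]}])

```text
clock: 4.3
position: [593.9, -139.4, 93.4]
ee_rot: [-0.706, 0.708, -0.002, 0.002]
contact_force: [-0.2, 0.4, -1.4]
gripper_width: 22.3
```

Request:
move_arm(moves=[{"gripper": -1,"xyz": [0,0,0],"angular": [0,0,0]},{"gripper": -1,"xyz": [0,0,0],"angular": [0,0,0]},{"gripper": -1,"xyz": [0,0,0],"angular": [0,0,0]}])

```text
clock: 4.68
position: [592.4, -136.5, 93.8]
ee_rot: [0.708, -0.706, 0.001, -0.001]
contact_force: [0.2, -0.3, -1.5]
gripper_width: 21.8
```

Request:
move_arm(moves=[{"gripper": -1,"xyz": [0.1,0.1,3],"angular": [0,0,0]},{"gripper": -1,"xyz": [0.1,0.1,4.7],"angular": [0,0,0]},{"gripper": -1,"xyz": [0.1,0.1,5.5],"angular": [0,0,0]},{"gripper": -1,"xyz": [0.1,0.1,5.9],"angular": [0,0,0]},{"gripper": -1,"xyz": [0.1,0.1,5.9],"angular": [0,0,0]}])

```text
clock: 5.3
position: [591.1, -137.9, 33.9]
ee_rot: [0.708, -0.707, 0.001, -0.0]
contact_force: [0.1, 0.7, -1.7]
gripper_width: 21.9
```

```bash
python3 - <<'E'
from h import *
for n in("top","side"):
    p,d=arm.get_image(n)
    c=p[150:300,300:500] if n=='top' else p[180:330,290:490]
    globals()[n]=cv2.resize(c,(400,300))
cv2.imwrite('pics/g3.png',np.hstack([top,side]))
s=arm.read_state();print({k:np.round(v,3).tolist() for k,v in s.items() if k in('position','contact_force','gripper_width')})
E
```

```text
{'position': [590.989, -137.881, 33.915], 'contact_force': [0.455, 0.763, -1.241], 'gripper_width': 22.018}
```

View pics/g3.png

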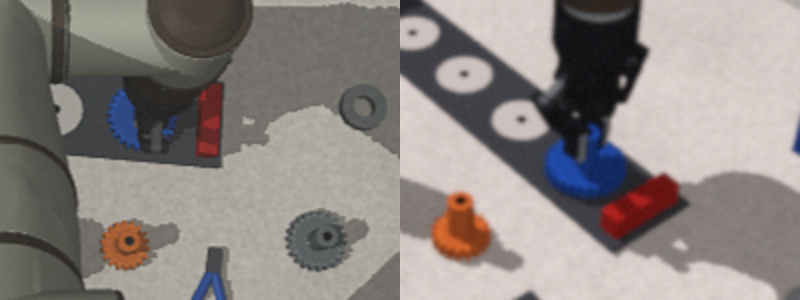

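Request:
move_arm(moves=[{"gripper": -1,"xyz": [0,0,0.1],"angular": [0,0,0]},{"gripper": 0.2,"xyz": [0,0,0.1],"angular": [0,0,0]},{"gripper": 0.2,"xyz": [0,0,0.1],"angular": [0,0,0]},{"gripper": 0.2,"xyz": [0,0,0.1],"angular": [0,0,0]},{"gripper": 0.2,"xyz": [0,0,-3],"angular": [0,0,0]},{"gripper": 0.2,"xyz": [0,0,-8],"angular": [0,0,0]},{"gripper": 0.2,"xyz": [0,0,-8],"angular": [0,0,0]}])

```text
clock: 6.28
position: [593.5, -138.1, 118.0]
ee_rot: [0.708, -0.706, 0.004, -0.003]
contact_force: [-0.5, 0.9, -0.6]
gripper_width: 51.3
```

Request:
move_arm(moves=[{"gripper": 0.2,"xyz": [4.5,3.1,0],"angular": [0,0,0]},{"gripper": 0.2,"xyz": [9.5,6.6,0],"angular": [0,0,0]},{"gripper": 0.2,"xyz": [14.5,10.1,0],"angular": [0,0,0]},{"gripper": 0.2,"xyz": [18,12.6,1],"angular": [0,0,0]},{"gripper": 0.2,"xyz": [19.3,13.5,3.5],"angular": [0,0,0]},{"gripper": 0.2,"xyz": [19.3,13.5,3.5],"angular": [0,0,0]},{"gripper": 0.2,"xyz": [19.3,13.5,3.5],"angular": [0,0,0]},{"gripper": 0.2,"xyz": [19.3,13.5,3.5],"angular": [0,0,0]}])

```text
clock: 7.28
position: [456.9, -330.6, 79.2]
ee_rot: [0.708, -0.706, 0.001, -0.0]
contact_force: [-0.6, 0.2, 1.1]
gripper_width: 51.3
```

```bash
python3 - <<'E'
from h import *
p,d=arm.get_image('side');cv2.imwrite('pics/s4.png',p)
s=arm.read_state();print({k:np.round(v,3).tolist() for k,v in s.items() if k in('position','joints','contact_force','gripper_width')})
# blue hub/disc on mat, top
p,d=arm.get_image('top');cv2.imwrite('pics/t4.png',p);P=cloud('top',d)[150:240,340:410].reshape(-1,3)
h=P[(P[:,2]>48)&(P[:,2]<65)];print('blue top',len(h),h.mean(0).round(1),(h.max(0)-h.min(0)).round())
E
```

```text
{'joints': [-0.339, 0.437, -0.339, 0.0, -0.793, 0.341], 'position': [456.777, -330.523, 79.154], 'contact_force': [0.557, 0.671, -0.17], 'gripper_width': 50.927}
blue top 103 [ 588.4 -140.    56.3] [23. 21. 15.]
```

View pics/t4.png

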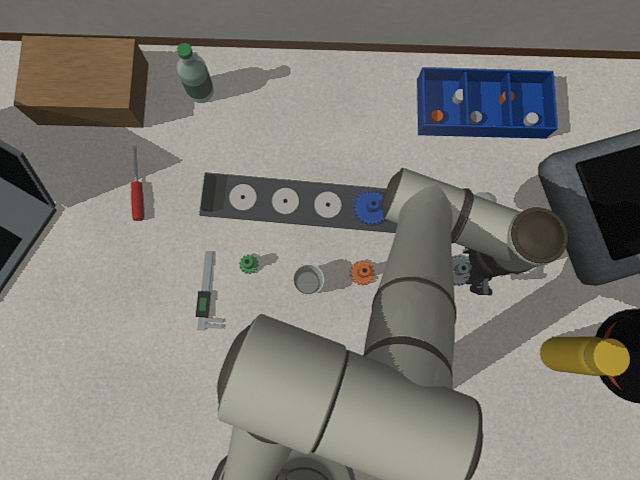

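Blue sits on mat_a at (588.4, -140.0), about 2 mm from the mat centre. Grey is next.

Request:
move_arm(moves=[{"gripper": 0.2,"xyz": [-0.1,0,3.5],"angular": [0,0,0]},{"gripper": 0.2,"xyz": [-0.1,0,6.1],"angular": [0,0,0]},{"gripper": 0.2,"xyz": [-0.1,0,6.1],"angular": [0,0,0]},{"gripper": -1,"xyz": [-0.1,0,6.1],"angular": [0,0,0]},{"gripper": -1,"xyz": [-0.1,0,6.1],"angular": [0,0,0]},{"gripper": -1,"xyz": [-0.1,0,6.1],"angular": [0,0,0]},{"gripper": -1,"xyz": [-0.1,0,6.1],"angular": [0,0,0]}])

```text
clock: 8.25
position: [456.9, -330.5, 19.0]
ee_rot: [0.708, -0.707, 0.002, -0.001]
contact_force: [0.4, 1.3, 7.2]
gripper_width: 22.3
```

Request:
move_arm(moves=[{"gripper": -1,"xyz": [0,0,-3],"angular": [0,0,0]},{"gripper": -1,"xyz": [0,0,-7],"angular": [0,0,0]},{"gripper": -1,"xyz": [0,0,-11],"angular": [0,0,0]},{"gripper": -1,"xyz": [0,0,-11],"angular": [0,0,0]},{"gripper": -1,"xyz": [0,0,-11],"angular": [0,0,0]},{"gripper": -1,"xyz": [0,0,-11],"angular": [0,0,0]}])

```text
clock: 9.0
position: [454.7, -329.6, 125.9]
ee_rot: [0.707, -0.707, -0.001, 0.0]
contact_force: [0.4, 0.3, -0.9]
gripper_width: 22.9
```

Request:
move_arm(moves=[{"gripper": -1,"xyz": [-4,-2,0],"angular": [0,0,0]},{"gripper": -1,"xyz": [-9,-4.5,0],"angular": [0,0,0]},{"gripper": -1,"xyz": [-14,-7,0],"angular": [0,0,0]},{"gripper": -1,"xyz": [-19,-9.5,0],"angular": [0,0,0]},{"gripper": -1,"xyz": [-24,-12,0],"angular": [0,0,0]},{"gripper": -1,"xyz": [-27.5,-13.7,0],"angular": [0,0,0]},{"gripper": -1,"xyz": [-28.6,-14.3,2],"angular": [0,0,0]},{"gripper": -1,"xyz": [-28.6,-14.3,5],"angular": [0,0,0]},{"gripper": -1,"xyz": [-28.6,-14.3,5],"angular": [0,0,0]},{"gripper": -1,"xyz": [-28.6,-14.3,5],"angular": [0,0,0]}])

```text
clock: 10.25
position: [598.7, -44.2, 77.6]
ee_rot: [0.708, -0.707, 0.0, 0.0]
contact_force: [0.4, 0.2, 0.0]
gripper_width: 22.4
```

Request:
move_arm(moves=[{"gripper": -1,"xyz": [0,0,2.5],"angular": [0,0,0]},{"gripper": -1,"xyz": [0,0,4],"angular": [0,0,0]},{"gripper": -1,"xyz": [0,0,4.6],"angular": [0,0,0]},{"gripper": -1,"xyz": [0,0,4.9],"angular": [0,0,0]},{"gripper": -1,"xyz": [0,0,4.9],"angular": [0,0,0]}])

```text
clock: 10.88
position: [598.7, -43.9, 28.7]
ee_rot: [0.707, -0.707, 0.0, -0.0]
contact_force: [0.0, 0.2, -0.6]
gripper_width: 22.4
```

Request:
move_arm(moves=[{"gripper": -1,"xyz": [0,0,0.15],"angular": [0,0,0]},{"gripper": 0.2,"xyz": [0,0,0.15],"angular": [0,0,0]},{"gripper": 0.2,"xyz": [0,0,0.15],"angular": [0,0,0]},{"gripper": 0.2,"xyz": [0,0,0.15],"angular": [0,0,0]},{"gripper": 0.2,"xyz": [0,0,-3],"angular": [0,0,0]},{"gripper": 0.2,"xyz": [0,0,-8.5],"angular": [0,0,0]},{"gripper": 0.2,"xyz": [0,0,-8.5],"angular": [0,0,0]}])

```text
clock: 11.75
position: [601.7, -43.6, 118.6]
ee_rot: [0.708, -0.706, 0.004, -0.004]
contact_force: [0.6, 1.0, 0.6]
gripper_width: 51.4
```

Request:
move_arm(moves=[{"gripper": 0.2,"xyz": [2.2,4.5,0],"angular": [0,0,0]},{"gripper": 0.2,"xyz": [4.8,9.5,0],"angular": [0,0,0]},{"gripper": 0.2,"xyz": [6.8,13.5,0],"angular": [0,0,0]},{"gripper": 0.2,"xyz": [7.6,15,3],"angular": [0,0,0]},{"gripper": 0.2,"xyz": [7.6,15,3.5],"angular": [0,0,0]},{"gripper": 0.2,"xyz": [7.6,15,3.5],"angular": [0,0,0]},{"gripper": 0.2,"xyz": [7.6,15,3.5],"angular": [0,0,0]}])

```text
clock: 12.62
position: [450.0, -119.7, 78.9]
ee_rot: [0.708, -0.706, 0.001, -0.001]
contact_force: [0.3, -0.2, 0.5]
gripper_width: 51.5
```

```bash
python3 - <<'E'
from h import *
p,d=arm.get_image('side');cv2.imwrite('pics/s5.png',p);P=cloud('side',d)
hsv=cv2.cvtColor(p,cv2.COLOR_BGR2HSV)
s=arm.read_state();print({k:np.round(v,3).tolist() for k,v in s.items() if k in('position','contact_force','gripper_width')})
p,d=arm.get_image('top');cv2.imwrite('pics/t5.png',p);P=cloud('top',d)[150:240,190:410].reshape(-1,3)
for n,y in(('a',-139),('b',-44)):
    h=P[(P[:,2]>48)&(P[:,2]<65)&(abs(P[:,1]-y)<25)&(abs(P[:,0]-592)<25)];print(n,len(h),h.mean(0).round(1) if len(h) else '')
E
```

```text
{'position': [449.833, -119.668, 78.879], 'contact_force': [0.672, -0.659, -0.635], 'gripper_width': 51.094}
a 102 [ 588.5 -139.7   57.1]
b 99 [595.9 -46.   57. ]
```

View pics/s5.png

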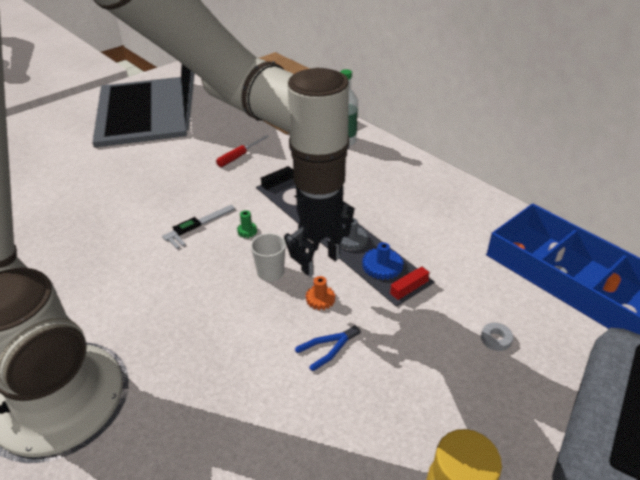

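Side view: blue at (383,262) is beside the red block, with grey next to it (355,238). Orange (320,293) is below the gripper, and the cup still stands at (268,257).

Request:
move_arm(moves=[{"gripper": 0.2,"xyz": [0,0.2,3.5],"angular": [0,0,0]},{"gripper": 0.2,"xyz": [0,0.2,6],"angular": [0,0,0]},{"gripper": 0.2,"xyz": [0,0.2,6],"angular": [0,0,0]},{"gripper": -1,"xyz": [0,0.2,6],"angular": [0,0,0]},{"gripper": -1,"xyz": [0,0.2,6],"angular": [0,0,0]},{"gripper": -1,"xyz": [0,0.2,6],"angular": [0,0,0]},{"gripper": -1,"xyz": [0,0.2,6],"angular": [0,0,0]}])

```text
clock: 13.6
position: [447.8, -120.0, 19.7]
ee_rot: [0.708, -0.707, 0.001, -0.001]
contact_force: [1.0, 0.8, 7.2]
gripper_width: 22.2
```

Request:
move_arm(moves=[{"gripper": -1,"xyz": [0,0,-3],"angular": [0,0,0]},{"gripper": -1,"xyz": [0,0,-7],"angular": [0,0,0]},{"gripper": -1,"xyz": [0,0,-11],"angular": [0,0,0]},{"gripper": -1,"xyz": [0,0,-11],"angular": [0,0,0]},{"gripper": -1,"xyz": [0,0,-11],"angular": [0,0,0]},{"gripper": -1,"xyz": [0,0,-11],"angular": [0,0,0]}])

```text
clock: 14.35
position: [445.4, -120.1, 127.2]
ee_rot: [0.707, -0.707, -0.001, 0.001]
contact_force: [-0.2, -0.4, -1.4]
gripper_width: 22.7
```

Request:
move_arm(moves=[{"gripper": -1,"xyz": [-3,-2.8,0],"angular": [0,0,0]},{"gripper": -1,"xyz": [-7,-6.5,0],"angular": [0,0,0]},{"gripper": -1,"xyz": [-11,-10.2,0],"angular": [0,0,0]},{"gripper": -1,"xyz": [-15,-13.9,0],"angular": [0,0,0]},{"gripper": -1,"xyz": [-17.2,-15.9,1],"angular": [0,0,0]},{"gripper": -1,"xyz": [-17.2,-15.9,5],"angular": [0,0,0]},{"gripper": -1,"xyz": [-17.2,-15.9,5],"angular": [0,0,0]},{"gripper": -1,"xyz": [-17.2,-15.9,5],"angular": [0,0,0]}])

```text
clock: 15.35
position: [605.5, 51.8, 78.6]
ee_rot: [0.708, -0.707, 0.0, 0.0]
contact_force: [-0.2, 0.1, 0.8]
gripper_width: 22.2
```

Request:
move_arm(moves=[{"gripper": -1,"xyz": [0,0,2.5],"angular": [0,0,0]},{"gripper": -1,"xyz": [0,0,4],"angular": [0,0,0]},{"gripper": -1,"xyz": [0,0,4.6],"angular": [0,0,0]},{"gripper": -1,"xyz": [0,0,4.9],"angular": [0,0,0]},{"gripper": -1,"xyz": [0,0,4.9],"angular": [0,0,0]}])

```text
clock: 15.98
position: [605.6, 52.1, 29.8]
ee_rot: [0.707, -0.707, 0.0, -0.0]
contact_force: [0.3, -0.1, -0.3]
gripper_width: 22.5
```

Request:
move_arm(moves=[{"gripper": -1,"xyz": [0,0,0.2],"angular": [0,0,0]},{"gripper": 0.2,"xyz": [0,0,0.2],"angular": [0,0,0]},{"gripper": 0.2,"xyz": [0,0,0.2],"angular": [0,0,0]},{"gripper": 0.2,"xyz": [0,0,0.2],"angular": [0,0,0]},{"gripper": 0.2,"xyz": [0,0,-3],"angular": [0,0,0]},{"gripper": 0.2,"xyz": [0,0,-8.5],"angular": [0,0,0]},{"gripper": 0.2,"xyz": [0,0,-8.5],"angular": [0,0,0]}])

```text
clock: 16.85
position: [608.6, 52.9, 119.6]
ee_rot: [0.708, -0.706, 0.003, -0.005]
contact_force: [-0.6, -0.2, 0.1]
gripper_width: 51.5
```

Request:
move_arm(moves=[{"gripper": 0.2,"xyz": [-2.2,4.4,0],"angular": [0,0,0]},{"gripper": 0.2,"xyz": [-4.8,9.3,0],"angular": [0,0,0]},{"gripper": 0.2,"xyz": [-6.8,13.1,0],"angular": [0,0,0]},{"gripper": 0.2,"xyz": [-7.5,14.5,3],"angular": [0,0,0]},{"gripper": 0.2,"xyz": [-7.5,14.5,3.5],"angular": [0,0,0]},{"gripper": 0.2,"xyz": [-7.5,14.5,3.5],"angular": [0,0,0]},{"gripper": 0.2,"xyz": [-7.5,14.5,3.5],"angular": [0,0,0]}])

```text
clock: 17.73
position: [461.4, 127.0, 79.8]
ee_rot: [0.707, -0.707, 0.0, -0.001]
contact_force: [-0.4, -0.2, -0.5]
gripper_width: 51.3
```

```bash
python3 - <<'E'
from h import *
s=arm.read_state();print({k:np.round(v,3).tolist() for k,v in s.items() if k in('position','contact_force','gripper_width')})
p,d=arm.get_image('top');cv2.imwrite('pics/t6.png',p);P=cloud('top',d)[150:240,190:410].reshape(-1,3)
for n,y in(('a',-139),('b',-44),('c',50)):
    h=P[(P[:,2]>48)&(P[:,2]<65)&(abs(P[:,1]-y)<25)&(abs(P[:,0]-595)<28)];print(n,len(h),h.mean(0).round(1) if len(h) else '')
E
```

```text
{'position': [461.439, 127.003, 79.849], 'contact_force': [-0.41, -0.173, -0.499], 'gripper_width': 51.28}
a 104 [ 588.5 -139.8   57. ]
b 96 [596.1 -45.9  56.9]
c 105 [602.8  49.7  57.3]
```

View pics/t6.png

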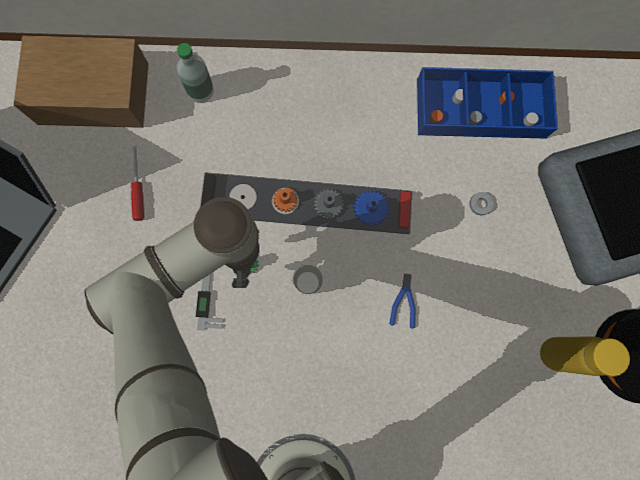

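Top view: orange (286,200), grey (329,203) and blue (371,207) are centred on their mats. The gripper is over green at (240,265), and the cup (308,279) hasn't moved.

Request:
move_arm(moves=[{"gripper": 0.2,"xyz": [0,0,3.5],"angular": [0,0,0]},{"gripper": 0.2,"xyz": [0,0,6.1],"angular": [0,0,0]},{"gripper": 0.2,"xyz": [0,0,6.1],"angular": [0,0,0]},{"gripper": -1,"xyz": [0,0,6.1],"angular": [0,0,0]},{"gripper": -1,"xyz": [0,0,6.1],"angular": [0,0,0]},{"gripper": -1,"xyz": [0,0,6.1],"angular": [0,0,0]},{"gripper": -1,"xyz": [0,0,6.1],"angular": [0,0,0]}])

```text
clock: 18.65
position: [461.4, 127.6, 19.8]
ee_rot: [0.708, -0.707, 0.001, -0.002]
contact_force: [-0.8, 0.1, 6.4]
gripper_width: 22.5
```

Request:
move_arm(moves=[{"gripper": -1,"xyz": [0,0,-3],"angular": [0,0,0]},{"gripper": -1,"xyz": [0,0,-7],"angular": [0,0,0]},{"gripper": -1,"xyz": [0,0,-11],"angular": [0,0,0]},{"gripper": -1,"xyz": [0,0,-11],"angular": [0,0,0]},{"gripper": -1,"xyz": [0,0,-11],"angular": [0,0,0]},{"gripper": -1,"xyz": [0,0,-11],"angular": [0,0,0]}])

```text
clock: 19.4
position: [459.3, 126.5, 127.2]
ee_rot: [0.707, -0.707, -0.0, 0.001]
contact_force: [-0.2, -0.0, -0.5]
gripper_width: 22.7
```

Request:
move_arm(moves=[{"gripper": -1,"xyz": [-0.5,-4,0],"angular": [0,0,0]},{"gripper": -1,"xyz": [-1.2,-9,0],"angular": [0,0,0]},{"gripper": -1,"xyz": [-1.8,-13.5,0],"angular": [0,0,0]},{"gripper": -1,"xyz": [-2,-15.1,1],"angular": [0,0,0]},{"gripper": -1,"xyz": [-2,-15.1,5],"angular": [0,0,0]},{"gripper": -1,"xyz": [-2,-15.1,5],"angular": [0,0,0]},{"gripper": -1,"xyz": [-2,-15.1,5],"angular": [0,0,0]}])

```text
clock: 20.27
position: [611.1, 147.1, 78.8]
ee_rot: [0.708, -0.706, 0.0, 0.0]
contact_force: [0.7, -0.6, 0.8]
gripper_width: 22.3
```

Request:
move_arm(moves=[{"gripper": -1,"xyz": [0,0,2.5],"angular": [0,0,0]},{"gripper": -1,"xyz": [0,0,4],"angular": [0,0,0]},{"gripper": -1,"xyz": [0,0,4.6],"angular": [0,0,0]},{"gripper": -1,"xyz": [0,0,5],"angular": [0,0,0]},{"gripper": -1,"xyz": [0,0,5],"angular": [0,0,0]}])

```text
clock: 20.9
position: [611.4, 147.2, 28.6]
ee_rot: [0.708, -0.707, 0.0, -0.0]
contact_force: [-0.3, -0.4, -0.3]
gripper_width: 22.6
```

Request:
move_arm(moves=[{"gripper": -1,"xyz": [0,0,0.1],"angular": [0,0,0]},{"gripper": 0.2,"xyz": [0,0,0.1],"angular": [0,0,0]},{"gripper": 0.2,"xyz": [0,0,0.1],"angular": [0,0,0]},{"gripper": 0.2,"xyz": [0,0,0.1],"angular": [0,0,0]},{"gripper": 0.2,"xyz": [0,0,-3],"angular": [0,0,0]},{"gripper": 0.2,"xyz": [0,0,-8.5],"angular": [0,0,0]},{"gripper": 0.2,"xyz": [0,0,-13],"angular": [0,0,0]}])

```text
clock: 21.78
position: [611.4, 147.2, 160.4]
ee_rot: [0.708, -0.707, 0.0, -0.001]
contact_force: [0.5, -0.3, 0.2]
gripper_width: 51.2
```

Request:
move_arm(moves=[{"gripper": 0.2,"xyz": [-4,4,0],"angular": [0,0,0]},{"gripper": 0.2,"xyz": [-8,8,0],"angular": [0,0,0]},{"gripper": 0.2,"xyz": [-12,12,0],"angular": [0,0,0]},{"gripper": 0.2,"xyz": [-15,15,0],"angular": [0,0,0]},{"gripper": 0.2,"xyz": [-15,15,0],"angular": [0,0,0]},{"gripper": 0.2,"xyz": [-15,15,0],"angular": [0,0,0]},{"gripper": 0.2,"xyz": [-15,15,0],"angular": [0,0,0]}])

```text
clock: 22.65
position: [461.6, 296.3, 158.2]
ee_rot: [-0.707, 0.707, -0.0, -0.0]
contact_force: [0.4, -1.4, 0.6]
gripper_width: 51.0
```

```bash
python3 - <<'E'
from h import *
s=arm.read_state();print({k:np.round(v,3).tolist() for k,v in s.items() if k in('position','contact_force','gripper_width','clock')})
q,_=arm.get_image('side')
p,d=arm.get_image('top');P=cloud('top',d);Q=P[150:240,190:410].reshape(-1,3)
for n,x,y in(('a',590.2,-139.1),('b',596.9,-44.3),('c',602.9,50.4),('d',609,145)):
    h=Q[(Q[:,2]>48)&(Q[:,2]<65)&(abs(Q[:,1]-y)<25)&(abs(Q[:,0]-x)<28)]
    print(n,len(h),h.mean(0).round(1) if len(h) else '',(h.mean(0)[:2]-[x,y]).round(1) if len(h) else '')
P0=cloud('top',np.load('top0.npy'))
for A in(P0,P):
    w=A[250:310,285:335].reshape(-1,3);w=w[(w[:,2]>62)&(w[:,2]<80)];print('cup',len(w),np.median(w,0).round(1),w.min(0).round(1),w.max(0).round(1))
cv2.imwrite('pics/end.png',np.hstack([cv2.resize(p[150:310,190:430],(420,280)),cv2.resize(q[150:320,230:450],(362,280))]))
E
```

```text
{'clock': 22.65, 'position': [461.588, 296.267, 158.206], 'contact_force': [0.398, -1.428, 0.552], 'gripper_width': 50.979}
a 102 [ 588.7 -139.9   57. ] [-1.5 -0.8]
b 98 [596.  -45.9  57. ] [-0.9 -1.6]
c 103 [603.1  49.8  57.1] [ 0.2 -0.6]
d 103 [608.8 144.8  57.1] [-0.2 -0.2]
cup 176 [428.6  -3.   70.8] [390.7 -34.1  62.3] [453.5  28.1  78.7]
cup 175 [428.9  -2.4  71.2] [390.6 -34.   62.8] [453.4  28.1  77.6]
```

View pics/end.png

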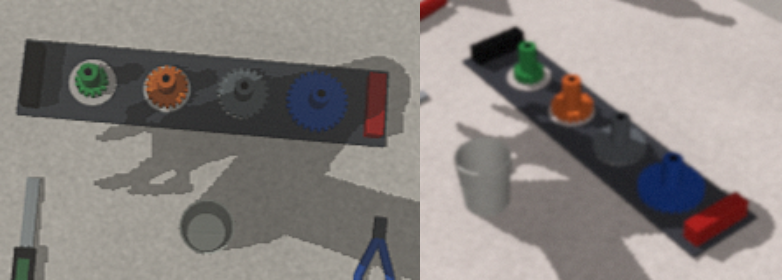

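From the red block, the row now runs blue, grey, orange, green. All four lie flat with hubs up, the cup is standing where it was, and the arm is clear.

```bash
python3 -c "
from bench import arm
print(arm.job_done())"
```

```text
the job is handed in; nothing more can be done
None
```

The four gears are lined up by size on the strip, and the job was handed in at about 23 s on the robot's clock. From the red block at the right end the order is blue 78, grey 66, orange 54 and green 42.

- **Centring:** in the last top-camera check, each gear's hub was within 2 mm of its mat centre: blue 1.7 mm, grey 1.8 mm, orange 0.6 mm and green 0.3 mm. The calibration itself is only good to about 2 mm.
- **Lying flat:** every hub top measured about 57 mm high, as expected for a gear lying flat on its mat, and the pictures show all four hubs up.
- **Cup:** it is standing and had not moved; its rim measured the same before and after, to within 1 mm.
- **Arm and forces:** the gripper is clear of everything. The highest force in any reading was about 7 N, when closing on each hub.
- **Disagreements:** measured tool positions differed from the commanded ones by a few mm, and from the camera by about 2 mm. I allowed for this when placing. The grip width read about 22 mm on the 24 mm hubs. On the first grasp the tool sat higher than planned (25 mm instead of 18 mm), but the gear lifted and placed level. No check failed.

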